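# Pin the easel ledge at its working height

### The arm

A 6-joint arm with a two-finger parallel gripper is mounted at the origin on the work surface. World frame = base frame: x ahead of the robot, y to its left, z up, the work surface at z = 0. Lengths are in m, angles in rad, forces in N, time in s.
With the tool pointing down it reaches from about 0.275 to 0.75 m from the base axis. Payload 10.2 kg.
Tool frame: the origin (TCP) lies on the centre line of the jaws, within the pads' length; the fingertips stand 11 mm ahead of it and the grasp point (between the pads) lies 8 mm behind it; z points along the fingers, y is the line along which they close (so a half turn about z gives the same grasp; the last joint's range is limited). The gripper opens to 88 mm and grips with 3 to 60 N. Pads are 18 mm wide; open, the fingers measure 123 mm over their backs; the gripper's body (75 mm by 187 mm) begins 45 mm behind the grasp point.
Start: joints at [1.017, 0.313, 1.498, -0, 1.331, -0.223], TCP at [0.171, 0.497, 0.25] pointing down, gripper open.
Joint ranges: [-2.94, 2.94], [-0.97, 2.17], [0.19, 2.56], [-1.23, 4.37], [0.02, 3.11], [-2.88, 2.88]. Speed limits (rad/s): [2.39, 2.39, 3.01, 3.14, 3.14, 3.14].

### API

Orientations are given as a unit quaternion [w, x, y, z].
In Python, from plant import monitor, viewer, r gives the robot as it stands.
- The arm moves only by the tool move_arm, never from a script. Its argument "rows" is a list of rows, each a list of 7 numbers: the shift along the tool's x, y, z scaled (see below), then the turn, a rotation vector about the tool's x, y, z scaled (see below), then the finger opening in mm, from 0 to 88.1. A call has 1 to 20 rows; each row is the pose to reach, as a shift and turn from the pose commanded when the call began, along the tool's axes at that moment; what a row does not reach only later rows make up. The controller multiplies each number of a shift by 15 cm and each number of a turn by 45 degrees. A row lasts 1/12 s, in which the tool goes at most 41.7 mm and 7.16 degrees, less where a joint would pass 70% of its speed; a pose out of reach is approached as far as the arm can. A call with a number of a shift or a turn outside -1 to 1 is refused whole. A call with a gripper value outside its range is refused whole. The fingers move at their own pace and stop on an object; "grip_force" is the grip in N (left out, the last holds). Time passes only in rows, so rows that repeat a pose let the fingers close. It gives the time, the measured TCP pose, the force, the opening and the grip force at its end, in the units of the state.
- monitor.read_state(): the state, without advancing time (a new reading comes with each control period).
- viewer.grab_frame(name): name is "side" or "top" or "wrist"; returns the picture (420x560x3 uint8, red, green, blue); there is no depth.
- viewer.camera_model(name): a dict with "mtx" (3x3 intrinsics, pixels), "rvec" (rotation vector, rad) and "tvec" (3), from world to camera coordinates, as OpenCV has them. Camera axes: x right, y down, z forward; pixel columns grow to the right and rows downward; lengths in m; the calibration is good to about 2 mm. A picture is of the moment at which its call begins: read the wrist's pose just before it. camera_model takes no time and is no camera call; for the wrist camera it gives the pose at the moment of the call.
- r.sign_off(): hands the job in; it is judged then, once.
The state is a dict: "t": time; "qpos": joint angles; "qvel": joint speeds; "tau": joint torques, N m; "tool_pos": TCP position; "tcp_rot": TCP orientation; "contact_force": force on the tool from outside, world axes, zero at the start; "torque": the same for the moment, N m; "grip_width": opening from 0.0 (shut) to 1.0 (fully open); "grip_force": force on a finger pad.
Only numpy, scipy, OpenCV 4.12 (cv2) and the standard library are available. Lean on these libraries where they do the work, as an engineer would, in place of code of your own. Each camera call takes 0.05 s, during which the arm holds its last target. There are 200 camera calls.

### The job

Lock the ledge of the tilted tabletop easel: take the longest of the three black-headed steel pins from the wooden block, put it down through the hole in the easel's steel bridge, through the hole in the ledge's sliding bar (slide the ledge up the slope until the bar's own hole comes under the pin) and on through the panel, until the pin is fully home with its head resting on the bridge. Let go of everything, and leave the two shorter pins in the block and the other things on the table where they are.

Things in the scene. Friction and masses are not known exactly. Their poses are not given: they have to be found in the camera images.
- easel: the easel's fixed wooden base frame, 300 x 220 mm; origin on the table straight below the bridge hole's mouth, x towards the high end. Layers along the bridge hole's axis, from the bridge's top face down: steel bridge 0-28 mm, sliding bar 29-39 mm, panel with its own 14 mm hole 40-52 mm, then open space. While the bar blocks the way a pin stops 29 mm deep
- bracket: the easel's fixed panel (wood, 320 x 220 x 12 mm, sloping 25 degrees) with a steel bridge (60 mm along the slope, 90 across, 28 thick). Origin: centre of the mouth of the bridge's 14 mm hole, on its top face, 157 mm above the table. x up the slope, y across, z out along the hole's axis (25 degrees from vertical, leaning to the low side)
- ledge_top (a point): middle of the top of the ledge: dark wood rail 20 mm along the slope, 150 across, 40 high, top 11 mm above the bridge's top (along bracket z). It and the aluminium bar (50 x 10 mm) it is clamped to slide 70 mm on the slope with 3 N friction. The bar's one 15 mm hole is 115 mm, give or take 10 (clamp setting), up-slope of the ledge and starts 17-45 mm too low: find it by touch or look
- pin: the longest pin: steel shank 12 mm diameter, 62 mm long, with a hemispherical tip, with a black plastic head 22 mm diameter and 26 mm high on top (88 mm overall, about 65 g). Origin at the tip, z along the pin towards the head. At the start it stands head up in one of the block's holes
- pin_mid: a pin with the same head, shank only 48 mm long; stays in the block. Origin at the tip, z towards the head
- pin_short: a pin with the same head, shank only 36 mm long; stays in the block. Origin at the tip, z towards the head
- rack: fixed light wood block 60 x 180 x 50 mm with three loose 15 mm holes, 30 mm deep, at y = -60, 0 and 60 mm, one pin standing in each. Origin: centre of its underside; y along the row
- jar_a: glass jar 70 mm diameter, 90 mm high, bystander; origin under its centre
- jar_b: amber glass jar 64 mm diameter, 80 mm high, bystander; origin under its centre
- squeeze: white bottle 56 mm diameter, 170 mm high, bystander; origin under its centre
- tin: flat paint tin 84 mm diameter, 50 mm high, bystander; origin under its centre
- can: paint can 80 mm diameter, 110 mm high, bystander; origin under its centre
Things that resemble listed ones, but are neither listed nor needed, are in the scene too. Leave any pink look-alike of the pin alone.

How it is judged:
By the outcome, as a careful person would: the job done as asked, in the order asked, and still so for the second after the job is handed in, with the robot touching nothing.
It also fails if it takes over 54 s, if anything falls off the work surface, if the arm or the gripper's body presses on something with over 40 N, if the wrist force passes 120 N, or if a joint passes its speed limit or range.

## Working session

There is one attempt and no reset: what is moved stays moved. The work goes in short steps, Python scripts to look and compute and a tool call to move; the robot and the scene stay as the last step left them, time stands still between calls to the robot, and variables do not carry over. Pictures are saved under pics/ and viewed, at most 10 in all, crops included, and the job is handed in when it is done.

Besides the shell and the picture viewer there is one more tool, called as name([rows], argument=value, ...), one row to a line, values as JSON. move_arm: Moves the arm, as the interface text tells. Shifts and turns lie within -1 to 1; 1 stands for 15 cm of shift or 45 degrees of turn. Its arguments: {"type":"object","properties":{"rows":{"type":"array"},"grip_force":{"type":"number"}},"required":["rows"]}

```bash
mkdir -p pics; ls; cat > h.py <<'E'
import numpy as np, cv2
from scipy.spatial.transform import Rotation as R
from plant import monitor, viewer, r
def cam(n):
    m=viewer.camera_model(n); K=np.array(m["mtx"]); Rm=cv2.Rodrigues(np.array(m["rvec"],float))[0]; t=np.array(m["tvec"],float).ravel()
    return K,Rm,t
def ray(c,px):
    K,Rm,t=c; d=Rm.T@np.linalg.solve(K,[px[0],px[1],1.]); return -Rm.T@t, d/np.linalg.norm(d)
def onz(c,px,z):
    o,d=ray(c,px); return o+d*(z-o[2])/d[2]
def tri(c1,p1,c2,p2):
    o1,d1=ray(c1,p1);o2,d2=ray(c2,p2)
    s=np.linalg.lstsq(np.c_[d1,-d2],o2-o1,rcond=None)[0]
    a=o1+s[0]*d1;b=o2+s[1]*d2; return (a+b)/2,np.linalg.norm(a-b)
def proj(c,X):
    K,Rm,t=c; p=K@(Rm@np.asarray(X,float)+t); return p[:2]/p[2]
def rel(p,Rt):
    "shift/turn in move units from current measured pose to pose p, rotation matrix Rt"
    s=monitor.read_state(); q=np.array(s["tcp_rot"]); R0=R.from_quat(q[[1,2,3,0]])
    return np.round(R0.inv().apply(np.array(p)-s["tool_pos"])/.15,4), np.round(np.degrees((R0.inv()*R.from_matrix(Rt)).as_rotvec())/45,4)
E
python3 - <<'E'
from h import *
s=monitor.read_state(); print({k:np.round(v,3) for k,v in s.items()})
for n in("side","top","wrist"):
    f=viewer.grab_frame(n); cv2.imwrite(f"pics/{n}0.png",f[:,:,::-1]); K,Rm,t=cam(n); print(n,K[0,0],-Rm.T@t,Rm[2])
a=[cv2.imread(f"pics/{n}0.png") for n in("side","top")]
E
```

```text
pics
{'t': np.float64(0.0), 'qpos': array([ 1.017,  0.313,  1.498,  0.   ,  1.331, -0.223]), 'qvel': array([ 0.001, -0.   , -0.001,  0.002,  0.002, -0.001]), 'tau': array([ 0.0000e+00, -4.0221e+01, -2.5226e+01,  6.9000e-02,  3.5000e-02,
       -0.0000e+00]), 'tool_pos': array([0.17 , 0.496, 0.249]), 'tcp_rot': array([-0.   ,  0.165,  0.986, -0.001]), 'contact_force': array([0.001, 0.308, 0.594]), 'torque': array([0.018, 0.013, 0.039]), 'grip_force': np.float64(0.0), 'grip_width': np.float64(1.0)}
side 510.54431821521297 [0.34829906 0.86705063 1.14643267] [ 0.13258221 -0.65211857 -0.74643374]
top 529.8521226354776 [ 0.34379371 -0.01219573  1.62787773] [ 0.13140771 -0.00916085 -0.99128608]
wrist 330.80194963922764 [0.10120165 0.52033658 0.38404105] [ 0.2685987  -0.09409147 -0.95864568]
```

View pics/side0.png

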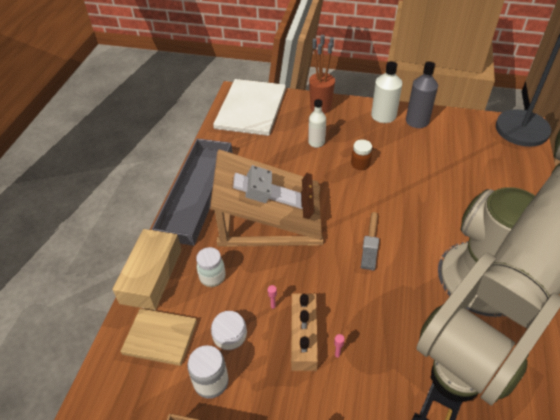

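View pics/top0.png

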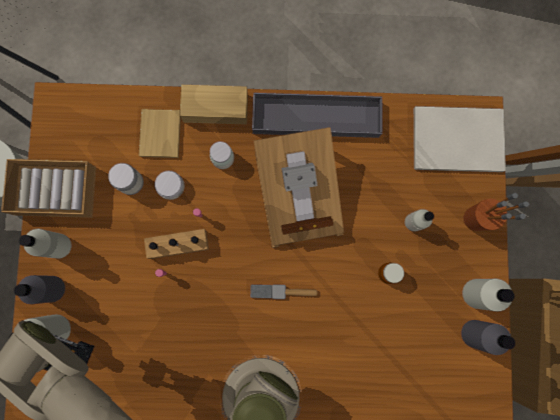

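The side view shows the block at (304,330) with heads at (304,300), (304,317) and (305,345). The pink look-alikes are at (272,295) and (340,345). The top view has the heads at (153,246), (173,242) and (195,240), the bridge at (300,178) and the ledge at (306,226). Next I triangulate the heads and enlarge the crops.

```bash
python3 - <<'E'
from h import *
S=cv2.imread("pics/side0.png");T=cv2.imread("pics/top0.png")
def blobs(I,x0,y0,x1,y1,thr=55):
    m=(I[y0:y1,x0:x1].max(2)<thr).astype(np.uint8)
    n,l,st,c=cv2.connectedComponentsWithStats(m)
    return [(c[i]+[x0,y0],st[i]) for i in range(1,n) if st[i,4]>12]
bs=blobs(S,288,285,322,375);bt=blobs(T,140,228,212,262)
for b in bs:print("s",b[0].round(1),b[1])
for b in bt:print("t",b[0].round(1),b[1])
cs,ct=cam("side"),cam("top")
for b in bs:
  for d in bt:
    p,e=tri(cs,b[0],ct,d[0])
    if e<.012: print(b[0].round(),d[0].round(),p.round(4),round(e,4))
a=cv2.resize(S[280:380,260:360],(400,400),interpolation=cv2.INTER_CUBIC)
b=cv2.resize(S[145:245,205:330],(500,400),interpolation=cv2.INTER_CUBIC)[:, :400]
cv2.imwrite("pics/c1.png",np.hstack([a,b]))
a=cv2.resize(T[225:265,140:215],(750,400),interpolation=cv2.INTER_CUBIC)[:, :400]
cv2.imwrite("pics/c2.png",cv2.resize(T[125:250,250:350],(480,600),interpolation=cv2.INTER_CUBIC))
E
```

```text
s [304.  299.6] [13 10  7 11 65]
s [304.1 316.1] [13 26  7 11 67]
s [304.3 342.6] [13 52  8 12 75]
t [194.5 239.6] [51  9  8  6 35]
t [172.7 242.1] [29 11  9  7 42]
t [153.2 245.7] [10 15  8  6 40]
[304. 300.] [194. 240.] [0.4544 0.2078 0.0678] 0.0003
[304. 300.] [173. 242.] [0.4432 0.2568 0.148 ] 0.0069
[304. 316.] [194. 240.] [0.4553 0.2166 0.0044] 0.0068
[304. 316.] [173. 242.] [0.4436 0.2668 0.0924] 0.0006
[304. 316.] [153. 246.] [0.4325 0.3072 0.1634] 0.01
[304. 343.] [173. 242.] [ 0.4443  0.284  -0.0037] 0.0105
[304. 343.] [153. 246.] [0.4325 0.3255 0.078 ] 0.0002
```

View pics/c1.png

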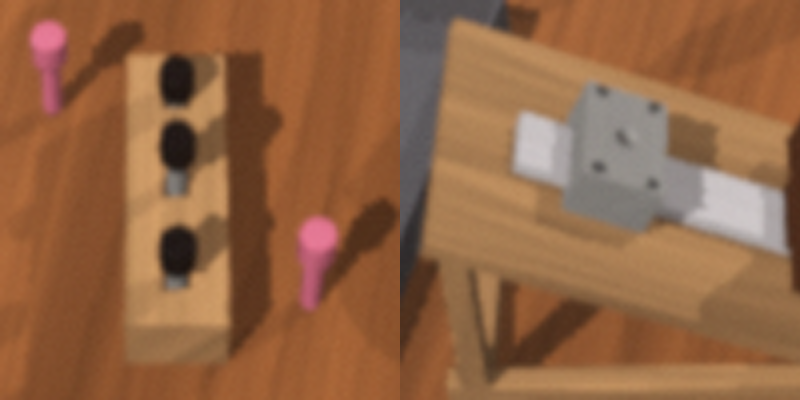

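View pics/c2.png

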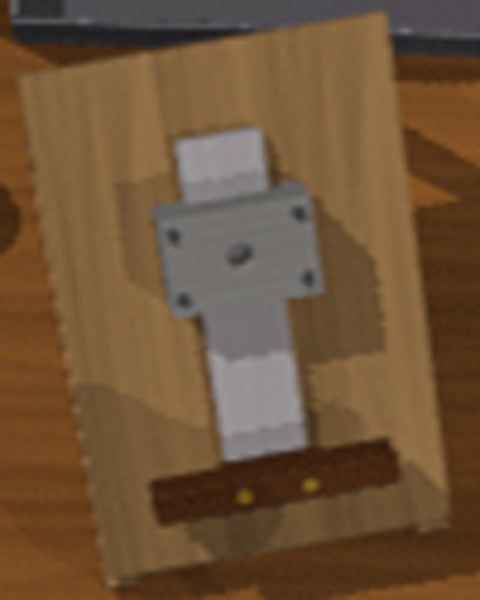

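The enlarged crop shows the middle head, side (304,316) / top (173,242), standing proudest with the longest visible shank. It triangulates to z≈0.092, against 0.095 expected for the longest pin. The others come out at 0.078 (mid, 81 expected) and 0.068 (short, 69 expected), so the middle one is the longest. The bridge hole is near top (299.6,178) / side (261,179), with a screw at each bridge corner.

```bash
python3 - <<'E'
from h import *
cs,ct=cam("side"),cam("top")
top=np.array([[238,254],[174,237],[299,214],[308,278],[183,301]])/4.8+[250,125]-.4
sd=np.array([[225,135],[202,90],[255,107],[199,167],[252,183]])/4.+[205,145]-.4
# side order: match by trying
P0,e=tri(cs,sd[0],ct,top[0]);print("hole",P0.round(4),e.round(4))
M=[]
for i in range(1,5):
    best=min(((tri(cs,sd[j],ct,top[i]),j) for j in range(1,5)),key=lambda a:a[0][1]+abs(a[0][0][2]-.157)*.2)
    print(top[i].round(),best[1],best[0][0].round(4),best[0][1].round(4));M.append(best[0][0])
M=np.array(M);print("mean",M.mean(0))
x=(M[0]+M[1]-M[2]-M[3]);x/=np.linalg.norm(x);y=M[0]+M[3]-M[1]-M[2];y/=np.linalg.norm(y)
print(x,np.degrees(np.arctan2(x[1],x[0])),y,np.degrees(np.arctan2(-y[0],y[1])))
# on-plane z for hole with .157
print("top@.157",onz(ct,top[0],.157),"side@.157",onz(cs,sd[0],.157))
# ledge ends
L=np.array([[153,483],[393,442],[160,524],[400,482]])/4.8+[250,125]-.4
h=.157-np.sin(np.radians(25))*.14+.011*np.cos(np.radians(25))
for l in L: print("ledge",onz(ct,l,h).round(4))
for p in [(0.4436,.2668)]:
    th=np.arctan2(.1177,-.0219); X=np.array([np.cos(th),np.sin(th),0]);Z=np.array([0,0,-1.]);Rt=np.c_[X,np.cross(Z,X),Z]
    print(rel([p[0],p[1],.2],Rt),rel([p[0],p[1],.087],Rt))
E
```

```text
hole [ 0.6307 -0.0916  0.1602] 0.0003
[286. 174.] 3 [ 0.639  -0.0536  0.1653] 0.0002
[312. 169.] 1 [ 0.6549 -0.1265  0.1655] 0.0004
[314. 183.] 2 [ 0.6198 -0.1339  0.1486] 0.0002
[288. 187.] 4 [ 0.6042 -0.0602  0.1498] 0.001
mean [ 0.62948252 -0.0935421   0.15731294]
[0.89301161 0.17885843 0.41296479] 11.325731743129394 [-0.21028537  0.97761545  0.00693568] 12.139372375661974
top@.157 [ 0.63147105 -0.09171368  0.157     ] side@.157 [ 0.63144751 -0.09462193  0.157     ]
ledge [ 0.4998 -0.0462  0.1078]
ledge [ 0.5287 -0.1902  0.1078]
ledge [ 0.4752 -0.051   0.1078]
ledge [ 0.5046 -0.1947  0.1078]
(array([-2.2195, -0.8558,  0.3292]), array([-1.1000e-03,  4.0000e-04,  1.3445e+00])) (array([-2.2196, -0.8551,  1.0825]), array([-1.1000e-03,  4.0000e-04,  1.3445e+00]))
```

move_arm([
  [-1,-0.4,0,0,0,1,50],
  [-1,-0.4,0,0,0,1,50],
  [-1,-0.4,0,0,0,1,50],
  [-1,-0.4,0,0,0,1,50],
  [-1,-0.4,0,0,0,1,50],
  [-1,-0.4,0,0,0,1,50],
  [-1,-0.4,0,0,0,1,50],
])

```text
t: 0.73
tool_pos: [0.2934, 0.3905, 0.2495]
tcp_rot: [-0.0, 0.533, 0.846, -0.0]
contact_force: [0.2, 0.1, -0.7]
grip_width: 0.567
grip_force: 0.0
```

```bash
cat >> h.py <<'E'
th=np.arctan2(.1177,-.0219); X=np.array([np.cos(th),np.sin(th),0]);Z=np.array([0,0,-1.]);Rpin=np.c_[X,np.cross(Z,X),Z]
H=np.array([.631,-.0925,.157]); yaw=np.radians(11.5); sl=np.radians(25)
bx=np.array([np.cos(yaw)*np.cos(sl),np.sin(yaw)*np.cos(sl),np.sin(sl)]); by=np.array([-np.sin(yaw),np.cos(yaw),0]); bz=np.cross(bx,by)
Rins=np.c_[by,bx,-bz]   # tool x across, y up the slope, z down the hole
E
python3 - <<'E'
from h import *
print(monitor.read_state()["t"],np.linalg.det(Rins),rel([.4436,.2668,.17],Rpin))
E
```

```text
0.7333 0.9999999999999997 (array([-1.1763,  0.5471,  0.5301]), array([-6.000e-04,  2.000e-04,  3.343e-01]))
```

move_arm([
  [-1,0.47,0.5,0,0,0.334,50],
  [-1,0.47,0.5,0,0,0.334,50],
  [-1,0.47,0.5,0,0,0.334,50],
  [-1,0.47,0.5,0,0,0.334,50],
  [-1,0.47,0.5,0,0,0.334,50],
  [-1,0.47,0.5,0,0,0.334,50],
])

```text
t: 1.23
tool_pos: [0.4233, 0.2853, 0.173]
tcp_rot: [-0.001, 0.637, 0.771, -0.001]
contact_force: [-0.5, -0.0, 0.3]
grip_width: 0.561
grip_force: 0.0
```

```bash
python3 - <<'E'
from h import *
print(rel([.4436,.2668,.087],Rpin))
c=cam("wrist");f=viewer.grab_frame("wrist");cv2.imwrite("pics/w1.png",f[:,:,::-1])
print(proj(c,[.4436,.2668,.108]),proj(c,[.4325,.3255,.094]),proj(c,[.4544,.2078,.082]))
m=(f.max(2)<55).astype(np.uint8);n,l,st,ce=cv2.connectedComponentsWithStats(m)
for i in range(1,n):
    if st[i,4]>100: print(st[i],ce[i].round(),onz(c,ce[i],.1).round(4))
E
```

```text
(array([-0.1457,  0.1114,  0.573 ]), array([-0.0039,  0.0011,  0.0059]))
[305.08046471 262.60662541] [305.72713596 169.19281734] [300.52505224 317.76045377]
[290 150  33  35 842] [306. 167.] [0.4315 0.3274 0.1   ]
[ 290  236   32   41 1019] [305. 256.] [0.4436 0.2678 0.1   ]
[    0   251   560   169 52790] [274. 349.] [0.4369 0.1894 0.1   ]
[288 291  27  25 547] [300. 304.] [0.4483 0.2308 0.1   ]
```

View pics/w1.png

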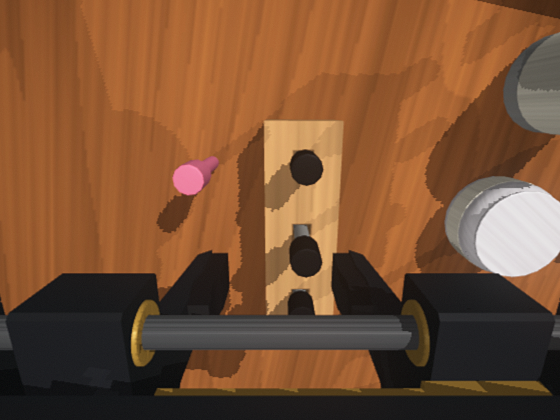

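The wrist view shows the target head at (305,256), between the fingers' lines and within 1 mm of the estimate. I'll descend and grip.

move_arm([
  [-0.147,0.111,0,0,0,0,50],
  [-0.147,0.111,0.15,0,0,0,50],
  [-0.147,0.111,0.35,0,0,0,50],
  [-0.147,0.111,0.55,0,0,0,50],
  [-0.147,0.111,0.573,0,0,0,50],
  [-0.147,0.111,0.573,0,0,0,15],
  [-0.147,0.111,0.573,0,0,0,15],
  [-0.147,0.111,0.573,0,0,0,15],
  [-0.147,0.111,0.573,0,0,0,15],
  [-0.147,0.111,0.573,0,0,0,15],
], grip_force=30)

```text
t: 2.12
tool_pos: [0.4431, 0.2691, 0.09]
tcp_rot: [0.001, 0.636, 0.772, 0.001]
contact_force: [-0.8, -0.1, 3.1]
grip_width: 0.235
grip_force: 30.0
```

move_arm([
  [0,0,-0.2,0,0,0,15],
  [0,0,-0.4,0,0,0,15],
  [0,0,-0.6,0,0,0,15],
  [0,0,-0.8,0,0,0,15],
  [0,0,-1,0,0,0,15],
  [0,0,-1,0,0,0,15],
])

```text
t: 2.62
tool_pos: [0.4443, 0.2695, 0.2449]
tcp_rot: [0.003, 0.636, 0.772, 0.004]
contact_force: [0.2, -0.1, -0.2]
grip_width: 0.239
grip_force: 30.0
```

```bash
python3 - <<'E'
from h import *
print(H+bz*.1,rel(H+bz*.1,Rins))
E
```

```text
[ 0.58958659 -0.10092565  0.24763078] (array([-2.6088,  0.4788, -0.0167]), array([-0.5425,  0.0006, -0.0108]))
```

move_arm([
  [-0.2,0.04,-0.1,0,0,0,15],
  [-0.45,0.08,-0.15,0,0,0,15],
  [-0.7,0.12,-0.2,0,0,0,15],
  [-1,0.2,-0.2,-0.1,0,0,15],
  [-1,0.2,-0.2,-0.25,0,0,15],
  [-1,0.2,-0.2,-0.25,0,0,15],
])

```text
t: 3.12
tool_pos: [0.4999, 0.1254, 0.2682]
tcp_rot: [0.063, 0.634, 0.767, 0.077]
contact_force: [-1.2, 0.3, -1.5]
grip_width: 0.238
grip_force: 30.0
```

move_arm([
  [-0.2,0,0,0,0,0,15],
  [-0.45,0.05,0,0,0,0,15],
  [-0.7,0.1,0,-0.1,0,0,15],
  [-1,0.15,0,-0.2,0,0,15],
  [-1,0.15,0,-0.29,0,0,15],
  [-1,0.15,0,-0.29,0,0,15],
])

```text
t: 3.62
tool_pos: [0.5504, -0.0167, 0.2723]
tcp_rot: [0.133, 0.623, 0.754, 0.162]
contact_force: [-1.0, 0.5, -2.1]
grip_width: 0.236
grip_force: 30.0
```

```bash
python3 - <<'E'
from h import *
print(rel(H+bz*.1,Rins),monitor.read_state()["t"])
E
```

```text
(array([-0.6013,  0.07  ,  0.2102]), array([-0.0175,  0.0029, -0.0134])) 3.6167
```

move_arm([
  [-0.2,0.07,0,-0.017,0.003,-0.013,15],
  [-0.4,0.07,0.05,-0.017,0.003,-0.013,15],
  [-0.6,0.07,0.1,-0.017,0.003,-0.013,15],
  [-0.6,0.07,0.16,-0.017,0.003,-0.013,15],
  [-0.6,0.07,0.16,-0.017,0.003,-0.013,15],
  [-0.6,0.07,0.16,-0.017,0.003,-0.013,15],
])

```text
t: 4.12
tool_pos: [0.5873, -0.0983, 0.2552]
tcp_rot: [0.136, 0.616, 0.757, 0.167]
contact_force: [0.2, -0.3, 0.6]
grip_width: 0.241
grip_force: 30.0
```

```bash
python3 - <<'E'
from h import *
print(rel(H+bz*.1,Rins))
s=monitor.read_state();q=np.array(s["tcp_rot"]);Rt=R.from_quat(q[[1,2,3,0]]).as_matrix();p=np.array(s["tool_pos"])
for n in("side","top"):
    f=viewer.grab_frame(n)[:,:,::-1].copy();cv2.imwrite(f"pics/{n}1.png",f);c=cam(n)
    print(n,"tip",proj(c,p+Rt[:,2]*.07).round(1),"hole",proj(c,H).round(1))
c=cam("wrist");f=viewer.grab_frame("wrist")[:,:,::-1].copy();print("tip",proj(c,p+Rt[:,2]*.07).round(1),"hole",proj(c,H).round(1))
a=cv2.imread("pics/side1.png")[120:220,200:300]
cv2.imwrite("pics/m1.png",np.hstack([cv2.resize(a,(400,400),interpolation=cv2.INTER_CUBIC),cv2.resize(f[:400,80:480],(400,400))]))
cv2.imwrite("pics/w2.png",f)
E
```

```text
(array([-0.0203, -0.0108,  0.0505]), array([-0.0023, -0.0023,  0.0048]))
side tip [265.5 170.5] hole [260.8 178.9]
top tip [300.  180.6] hole [299.5 177.7]
tip [279.1 227.9] hole [277.2 215.5]
```

View pics/m1.png

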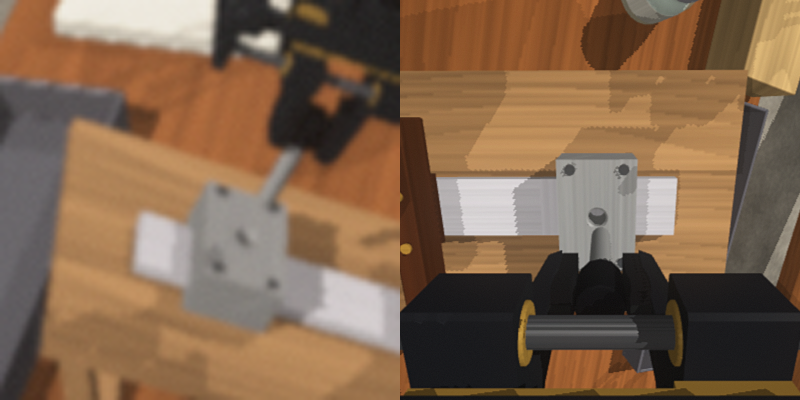

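The wrist view shows the hole at (277,215) and the pin tip at (280,228). Both are within a pixel of the predicted positions, so the model holds. I'll close in to about 7 mm above the mouth.

move_arm([
  [-0.02,-0.011,0,-0.002,-0.002,0.005,15],
  [-0.02,-0.011,0.05,-0.002,-0.002,0.005,15],
  [-0.02,-0.011,0.1,-0.002,-0.002,0.005,15],
  [-0.02,-0.011,0.15,-0.002,-0.002,0.005,15],
  [-0.02,-0.011,0.19,-0.002,-0.002,0.005,15],
  [-0.02,-0.011,0.19,-0.002,-0.002,0.005,15],
])

```text
t: 4.77
tool_pos: [0.5983, -0.1008, 0.2272]
tcp_rot: [0.137, 0.618, 0.755, 0.168]
contact_force: [0.5, -0.1, -0.8]
grip_width: 0.233
grip_force: 30.0
```

```bash
python3 - <<'E'
from h import *
q=[];w=[]
for i in range(3):
    c=cam("wrist");s=monitor.read_state();f=viewer.grab_frame("wrist")[:,:,::-1].copy();print(rel(H+bz*.07,Rins))
q=np.array(s["tcp_rot"]);Rt=R.from_quat(q[[1,2,3,0]]).as_matrix();p=np.array(s["tool_pos"])
print("tip",proj(c,p+Rt[:,2]*.07).round(1),"hole",proj(c,H).round(1),s["contact_force"])
cv2.imwrite("pics/w3.png",cv2.resize(f[150:290,200:360],(640,560),interpolation=cv2.INTER_CUBIC))
E
```

```text
(array([0.0122, 0.0032, 0.0578]), array([ 0.0017,  0.0021, -0.002 ]))
(array([0.0131, 0.0011, 0.0615]), array([ 0.0027,  0.0029, -0.0018]))
(array([ 0.0139, -0.0002,  0.0638]), array([ 0.0034,  0.0034, -0.0017]))
tip [280.  228.8] hole [280.  221.3] [-0.49378206  0.36272895 -0.22795292]
```

View pics/w3.png

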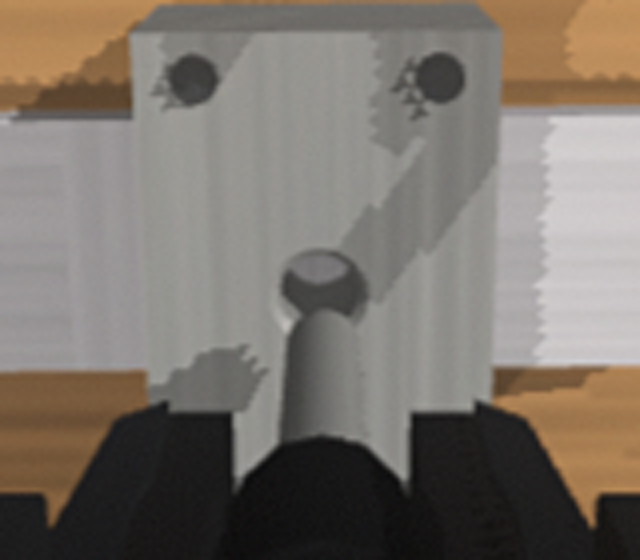

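The crop shows the hole centre at (280,222.5). The tip outline starts at row 227.5, laterally aligned, with the pin about 2–3 mm short in tool +x. I'll correct and enter gently.

move_arm([
  [0.017,0,0,0.003,0.003,0,15],
  [0.017,0,0.02,0.003,0.003,0,15],
  [0.017,0,0.04,0.003,0.003,0,15],
  [0.017,0,0.06,0.003,0.003,0,15],
  [0.017,0,0.08,0.003,0.003,0,15],
  [0.017,0,0.1,0.003,0.003,0,15],
  [0.017,0,0.1,0.003,0.003,0,15],
])

```text
t: 5.5
tool_pos: [0.6041, -0.0974, 0.2147]
tcp_rot: [0.137, 0.618, 0.756, 0.168]
contact_force: [-0.1, -0.5, 0.2]
grip_width: 0.239
grip_force: 30.0
```

```bash
python3 - <<'E'
from h import *
s=monitor.read_state();print(rel(H+bz*.07,Rins),s["contact_force"],Rins.T@s["contact_force"],s["torque"])
f=viewer.grab_frame("wrist")[:,:,::-1]
cv2.imwrite("pics/w4.png",cv2.resize(f[150:290,200:360],(640,560),interpolation=cv2.INTER_CUBIC))
E
```

```text
(array([-0.0039,  0.0024, -0.0409]), array([-0.0007, -0.0003, -0.002 ])) [-0.10356718 -0.52455467  0.23379406] [-0.49337611 -0.08795486 -0.29897723] [-0.1026819   0.30613526  0.00536149]
```

View pics/w4.png

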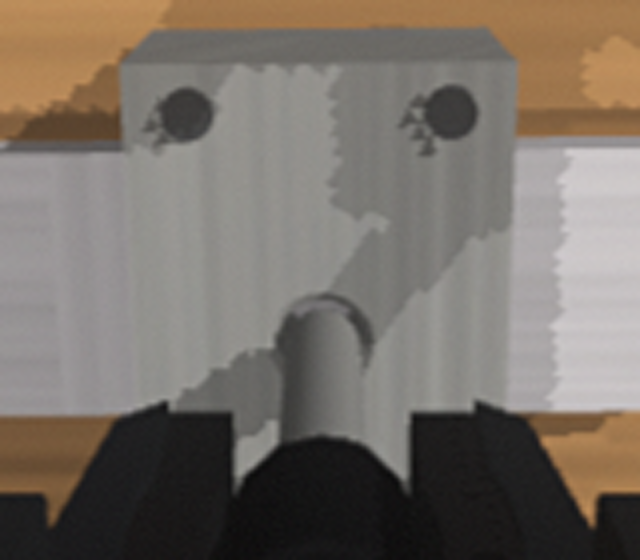

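The tip has entered the hole (crop (325,330)), centred and with no force. Continuing to about 27 mm depth.

move_arm([
  [0,0.001,0.02,0,0,0,15],
  [0,0.001,0.04,0,0,0,15],
  [0,0.001,0.06,0,0,0,15],
  [0,0.001,0.08,0,0,0,15],
  [0,0.001,0.1,0,0,0,15],
  [0,0.001,0.12,0,0,0,15],
  [0,0.001,0.135,0,0,0,15],
  [0,0.001,0.135,0,0,0,15],
])

```text
t: 6.22
tool_pos: [0.6127, -0.0956, 0.1967]
tcp_rot: [0.137, 0.618, 0.756, 0.168]
contact_force: [-0.3, -0.0, -1.1]
grip_width: 0.237
grip_force: 30.0
```

```bash
python3 - <<'E'
from h import *
s=monitor.read_state();print(rel(H+bz*.07,Rins),Rins.T@s["contact_force"],s["torque"])
E
```

```text
(array([-0.0038,  0.0005, -0.1746]), array([-0.0003, -0.    , -0.0019])) [ 0.04341823 -0.68642485  0.8633805 ] [-0.05902481  0.30002098 -0.04721554]
```

move_arm([
  [0,0,0,0,0,0,45],
  [0,0,0,0,0,0,45],
  [0,0,0,0,0,0,45],
  [0,0,-0.1,0,0,0,45],
  [0,0,-0.25,0,0,0,45],
  [0,0,-0.4,0,0,0,45],
  [0,0,-0.4,0,0,0,45],
])

```text
t: 6.8
tool_pos: [0.5881, -0.1015, 0.256]
tcp_rot: [0.14, 0.618, 0.755, 0.168]
contact_force: [-0.4, -0.3, -0.1]
grip_width: 0.512
grip_force: 0.0
```

```bash
python3 - <<'E'
from h import *
s=monitor.read_state();print(s["t"],Rins.T@(np.array(s["tool_pos"])-H))
# ledge top middle in bracket coords, rays onto the plane 11 mm above bridge top
def onp(c,px,z):
    o,d=ray(c,px);k=(z-(o-H)@bz)/(d@bz);return Rins.T@(o+k*d-H)
def blob(f,box):
    x0,y0,x1,y1=box;h=cv2.cvtColor(f[y0:y1,x0:x1],cv2.COLOR_RGB2HSV)
    m=((f[y0:y1,x0:x1,0]<105)&(h[...,1]>110)).astype(np.uint8);n,l,st,ce=cv2.connectedComponentsWithStats(m)
    i=1+st[1:,4].argmax();cn=cv2.findContours((l==i).astype(np.uint8),0,2)[0][0];b=cv2.boxPoints(cv2.minAreaRect(cn))+[x0,y0];return b,st[i,4]
f=viewer.grab_frame("top");b,a=blob(cv2.imread("pics/top0.png")[:,:,::-1],(270,205,345,245));c=cam("top");print(a)
for p in b: print(p.round(1),onp(c,p,.011).round(4))
# also raw L corners from crop c2
for l in np.array([[153,483],[393,442],[160,524],[400,482]])/4.8+[250,125]-.4: print(onp(c,l,.011).round(4))
f=viewer.grab_frame("side")[:,:,::-1];w=viewer.grab_frame("wrist")[:,:,::-1]
cv2.imwrite("pics/m2.png",np.hstack([cv2.resize(f[120:245,200:325],(400,400),interpolation=cv2.INTER_CUBIC),cv2.resize(w[:400,80:480],(400,400))]))
E
```

```text
6.8 [-0.00028891  0.00209503 -0.10822865]
1351
[278. 205.] [ 0.0725 -0.0654 -0.011 ]
[344. 205.] [-0.1147 -0.0991 -0.011 ]
[344. 244.] [-0.1011 -0.2181 -0.011 ]
[278. 244.] [ 0.0903 -0.1823 -0.011 ]
[ 0.0717 -0.1272 -0.011 ]
[-0.0746 -0.1276 -0.011 ]
[ 0.0714 -0.1537 -0.011 ]
[-0.0758 -0.1536 -0.011 ]
```

View pics/m2.png

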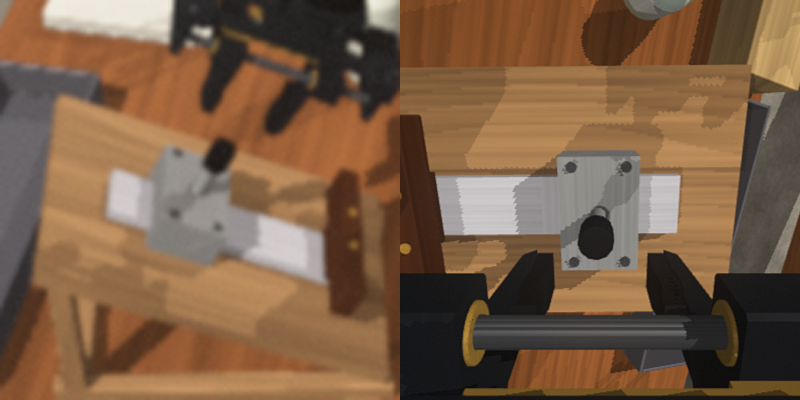

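The pin stands in the bridge hole, with its head at crop (218,155) in the side view and (595,240) in the wrist view. The ledge's low face is near −154 mm in the bracket frame. Next I go below it with closed fingers.

move_arm([
  [0,-0.2,0,0,0,0,0],
  [0,-0.45,0,0,0,0,0],
  [0,-0.7,0,0,0,0,0],
  [0,-1,0,0,0,0,0],
  [0,-1,0,0,0,0,0],
  [0,-1,0,0,0,0,0],
])

```text
t: 7.45
tool_pos: [0.4532, -0.1277, 0.1866]
tcp_rot: [0.136, 0.619, 0.755, 0.168]
contact_force: [-0.4, 0.0, 0.8]
grip_width: 0.081
grip_force: 0.0
```

move_arm([
  [0,-0.15,0,0,0,0,0],
  [0,-0.26,0,0,0,0,0],
  [0,-0.26,0.2,0,0,0,0],
  [0,-0.26,0.4,0,0,0,0],
  [0,-0.26,0.6,0,0,0,0],
  [0,-0.26,0.7,0,0,0,0],
  [0,-0.26,0.7,0,0,0,0],
])

```text
t: 8.03
tool_pos: [0.4644, -0.125, 0.0741]
tcp_rot: [0.135, 0.618, 0.756, 0.168]
contact_force: [0.6, 0.8, -1.2]
grip_width: 0.005
grip_force: 0.0
```

```bash
cat >> h.py <<'E'
def st():
    s=monitor.read_state();print(s["t"],"bracket mm",(1e3*Rins.T@(np.array(s["tool_pos"])-H)).round(1),"F",(Rins.T@s["contact_force"]).round(1),s["grip_width"])
E
python3 -c "
from h import *
st();print(rel(H-bx*.18,Rins))"
```

```text
8.0333 bracket mm [   1.4 -188.9    3.5] F [0.6 0.1 1.4] 0.005321752643057312
(array([-0.009 ,  0.059 , -0.0232]), array([-0.0026, -0.0038, -0.0016]))
```

move_arm([
  [0,0.04,0,0,0,0,0],
  [0,0.07,0,0,0,0,0],
  [0,0.09,0,0,0,0,0],
  [0,0.1,0,0,0,0,0],
  [0,0.11,0,0,0,0,0],
  [0,0.12,0,0,0,0,0],
  [0,0.13,0,0,0,0,0],
  [0,0.14,0,0,0,0,0],
  [0,0.15,0,0,0,0,0],
  [0,0.16,0,0,0,0,0],
  [0,0.17,0,0,0,0,0],
])

```text
t: 8.95
tool_pos: [0.4857, -0.1213, 0.0872]
tcp_rot: [0.137, 0.618, 0.756, 0.167]
contact_force: [-6.5, -2.1, 2.2]
grip_width: 0.006
grip_force: 2.6
```

```bash
python3 -c "
from h import *
st()"
```

```text
8.95 bracket mm [   0.7 -163.8    0.7] F [-0.7 -5.3 -4.9] 0.006423471703627274
```

In contact (about 5 N). I'll push on slowly.

move_arm([
  [0,0.008,0,0,0,0,0],
  [0,0.016,0,0,0,0,0],
  [0,0.024,0,0,0,0,0],
  [0,0.032,0,0,0,0,0],
  [0,0.04,0,0,0,0,0],
  [0,0.048,0,0,0,0,0],
  [0,0.056,0,0,0,0,0],
  [0,0.064,0,0,0,0,0],
  [0,0.072,0,0,0,0,0],
  [0,0.08,0,0,0,0,0],
])

```text
t: 9.78
tool_pos: [0.4963, -0.1191, 0.0922]
tcp_rot: [0.137, 0.618, 0.756, 0.168]
contact_force: [-5.9, -0.7, 2.8]
grip_width: 0.007
grip_force: 2.5
```

```bash
cat >> h.py <<'E'
def head():
    "head height above bridge (mm): darkest blob in side+top near the pin"
    cs=cam("side");f=viewer.grab_frame("side");o=[]
    for k in np.arange(0,.075,.001):
        p=proj(cs,H+bz*k).round().astype(int); o.append(f[p[1],p[0]].max())
    d=[k for k,v in enumerate(o) if v<60]; print("dark along axis mm",d[0] if d else None,d[-1] if d else None)
E
python3 -c "
from h import *
st();head()"
```

```text
9.7833 bracket mm [   0.8 -151.8    0.7] F [ 0.5 -4.2 -5.1] 0.006576051957543304
dark along axis mm 31 63
```

move_arm([
  [0,0.007,0,0,0,0,0],
  [0,0.014,0,0,0,0,0],
  [0,0.021,0,0,0,0,0],
  [0,0.028,0,0,0,0,0],
  [0,0.035,0,0,0,0,0],
  [0,0.042,0,0,0,0,0],
  [0,0.049,0,0,0,0,0],
  [0,0.056,0,0,0,0,0],
])

```text
t: 10.5
tool_pos: [0.5035, -0.1175, 0.0956]
tcp_rot: [0.136, 0.618, 0.756, 0.167]
contact_force: [-11.1, -2.8, 1.5]
grip_width: 0.004
grip_force: 6.0
```

```bash
python3 -c "
from h import *
st();head()"
```

```text
10.5 bracket mm [   0.9 -143.7    0.7] F [-0.6 -9.8 -6.2] 0.004376562718779315
dark along axis mm 0 30
```

The head now spans 0–30 mm above the bridge, so the pin has dropped, and the push force rose as the bar caught. I'll back off and check.

move_arm([
  [0,-0.05,0,0,0,0,0],
  [0,-0.12,0,0,0,0,0],
  [0,-0.15,-0.1,0,0,0,0],
  [0,-0.15,-0.3,0,0,0,0],
  [0,-0.15,-0.5,0,0,0,0],
  [0,-0.15,-0.7,0,0,0,0],
  [0,-0.15,-0.8,0,0,0,0],
  [0,-0.15,-0.8,0,0,0,0],
])

```text
t: 11.22
tool_pos: [0.4347, -0.1327, 0.198]
tcp_rot: [0.14, 0.618, 0.755, 0.167]
contact_force: [0.9, -0.5, 0.3]
grip_width: 0.003
grip_force: 0.0
```

```bash
python3 - <<'E'
from h import *
st();head()
c=cam("wrist");f=viewer.grab_frame("side")[:,:,::-1];w=viewer.grab_frame("wrist")[:,:,::-1]
cs=cam("side");g=f[130:230,205:305]
cv2.imwrite("pics/m3.png",np.hstack([cv2.resize(g,(400,400),interpolation=cv2.INTER_CUBIC),cv2.resize(w[:400,80:480],(400,400))]))
print("side px of axis 0,26mm",proj(cs,H)-[205,130],proj(cs,H+bz*.026)-[205,130])
E
```

```text
11.2167 bracket mm [  -0.2 -164.3 -121.8] F [-0.7  0.8  0.1] 0.0030936198224447865
dark along axis mm 0 30
side px of axis 0,26mm [55.82718609 48.90707596] [59.44264496 42.70369131]
```

View pics/m3.png

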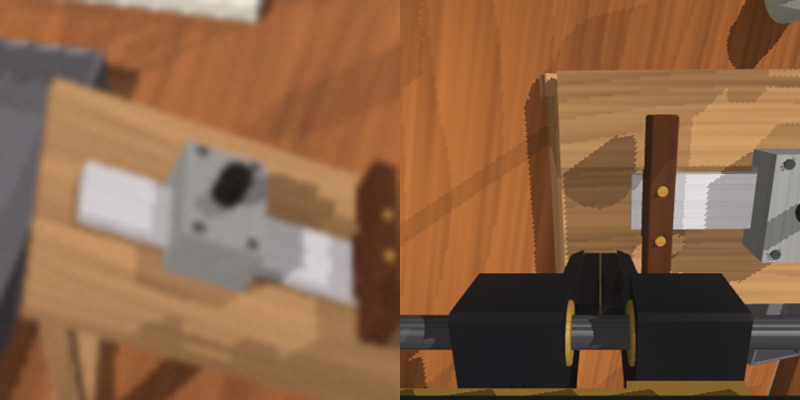

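The head sits on the bridge at crop (232,185) in the side view, spanning 0–26 mm along the axis. I'll confirm by a light press from above with closed fingers.

move_arm([
  [0,0.25,0,0,0,0,0],
  [0,0.5,0,0,0,0,0],
  [0,0.75,0,0,0,0,0],
  [0,1,0,0,0,0,0],
  [0,1,0,0,0,0,0],
  [0,1,0,0,0,0,0],
])

```text
t: 11.87
tool_pos: [0.5686, -0.1038, 0.2568]
tcp_rot: [0.136, 0.618, 0.756, 0.168]
contact_force: [-0.3, 0.1, -0.4]
grip_width: 0.007
grip_force: 0.0
```

move_arm([
  [0,0.09,0,0,0,0,0],
  [0,0.09,0.2,0,0,0,0],
  [0,0.09,0.35,0,0,0,0],
  [0,0.09,0.43,0,0,0,0],
  [0,0.09,0.47,0,0,0,0],
  [0,0.09,0.49,0,0,0,0],
  [0,0.09,0.5,0,0,0,0],
  [0,0.09,0.5,0,0,0,0],
])

```text
t: 12.53
tool_pos: [0.6107, -0.0964, 0.1969]
tcp_rot: [0.137, 0.618, 0.755, 0.168]
contact_force: [0.1, 0.2, 0.9]
grip_width: 0.003
grip_force: 0.0
```

```bash
python3 -c "
from h import *
st()"
```

```text
12.5333 bracket mm [  0.3  -1.8 -44.9] F [ 0.2  0.5 -0.7] 0.0033988902208423703
```

Tips at 34 mm, no contact. Stepping down to 26 mm.

move_arm([
  [0,0.01,0.01,0,0,0,0],
  [0,0.01,0.02,0,0,0,0],
  [0,0.01,0.03,0,0,0,0],
  [0,0.01,0.04,0,0,0,0],
  [0,0.01,0.05,0,0,0,0],
  [0,0.01,0.05,0,0,0,0],
])

```text
t: 13.03
tool_pos: [0.6151, -0.0953, 0.1909]
tcp_rot: [0.137, 0.618, 0.756, 0.168]
contact_force: [-7.2, 0.2, 7.8]
grip_width: 0.006
grip_force: 4.9
```

```bash
python3 -c "
from h import *
st()"
```

```text
13.0333 bracket mm [  0.4  -0.3 -37.6] F [  1.6  -3.  -10. ] 0.005719594199878624
```

The fingers meet the head at 26.6 mm with 10 N against it: fully home (head 26 mm). Retreating.

move_arm([
  [0,0,-0.1,0,0,0,0],
  [0,0,-0.3,0,0,0,0],
  [0,0,-0.5,0,0,0,0],
  [0,0,-0.8,0,0,0,0],
  [0,0,-0.8,0,0,0,0],
  [0,0,-0.8,0,0,0,0],
  [0,0,-0.8,0,0,0,0],
])

```text
t: 13.62
tool_pos: [0.5654, -0.1052, 0.2982]
tcp_rot: [0.137, 0.618, 0.756, 0.168]
contact_force: [0.1, -1.0, 0.0]
grip_width: 0.006
grip_force: 0.0
```

```bash
python3 -c "
from h import *
st();head();print(r.sign_off())"
```

```text
13.6167 bracket mm [   0.6   -0.9 -156.2] F [-1.  -0.  -0.1] 0.0055017582654706505
dark along axis mm 0 30
the job is handed in; nothing more can be done
None
```

The longest pin is home through the bridge, the ledge's bar and the panel, with its head on the bridge (a light press met it 26.6 mm above the bridge; the head is 26 mm high); the gripper is clear, I moved nothing else, and the job was handed in at about 13.6 s.

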